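# Turn the leaf of a lash sample book

### The job

On the packing bench, the top leaf of the open sample book has been left standing ajar. With the fingertips, gently push this leaf over the spine and press it fully flat on the book's other side; do not pinch it, fling it or push it hard. Leave the book where it lies and do not disturb the jar, tweezers, carton and plastic case around it.

Things in the scene. Friction and masses are not known exactly. Their poses are not given: they have to be found in the camera images.
- book: Open sample book lying loose on the work surface, about 1.5 kg: black cover 160 mm along the spine (x), 274 mm across (y), 4 mm thick; on each side of the spine a grey block of boards 150 x 113 mm, tops 24 mm above the work surface. Origin: centre of the underside; y points from the spine to the side where the leaf starts, z up. The leaf must end on the -y side.
- leaf (a joint): Angle of the leaf about the spine, rad: 0 = flat on the book's +y side, 1.571 = upright, 3.142 = flat on the -y side (end stops at 0 and 3.142). It starts ajar, 0.4 to 0.8. The hinge is stiff: the leaf stays at any angle where it is left and takes 1 to 2 N at its free edge to move. When flat its mid-thickness is 26.5 mm above the work surface.
- spine (a point): Middle of the spine: point on the leaf's hinge axis halfway along it, 26.5 mm above the work surface. Axes as the book's. A 6 mm steel pin runs along the axis between two end posts 8 mm long, 16 mm wide, whose tops are 33 mm above the work surface, 74 mm either side of this point.
- leaf_edge (a point): Middle of the free edge of the leaf, at mid-thickness, 125 mm from the spine axis; y points outwards along the leaf, x along the spine. The leaf is a rigid white board, 150 mm along the spine, 5 mm thick, from 12 to 125 mm off the spine axis, about 0.1 kg, with thin flat black lash strips on both faces.
- jar: Bystander: small closed amber jar, 40 mm across, 50 mm tall; origin at the centre of its underside. On the robot's side of the book.
- tweezers: Bystander: steel tweezers lying flat, 140 mm long, 12 mm wide, 8 mm high, origin at the middle underneath, long axis x. Beyond the book, seen from the robot.
- carton: Bystander: flat teal carton 160 x 100 x 35 mm, origin at the centre of its underside. Beside the book's -y side, at least 50 mm from the book.
- case: Bystander: flat plastic case with a clear lid, 110 x 50 x 22 mm, origin at the centre of its underside. Off the far corner of the book's +y side.

How it is judged:
By the outcome, as a careful person would: the job done as asked, in the order asked, and still so for the second after the job is handed in, with the robot touching nothing.
It also fails if it takes over 42 s, if anything falls off the work surface, if the arm or the gripper's body presses on something with over 40 N, if the wrist force passes 120 N, or if a joint passes its speed limit or range.

### The arm

A 6-joint arm with a two-finger parallel gripper is mounted at the origin on the work surface. World frame = base frame: x ahead of the robot, y to its left, z up, the work surface at z = 0. Lengths are in mm, angles in degrees, forces in N, time in s.
With the tool pointing down it reaches from about 350 to 850 mm from the base axis. Payload 8.1 kg.
Tool frame: the origin (TCP) lies on the mounting face of the last link; the fingertips stand 173 mm ahead of it and the grasp point (between the pads) lies 155 mm ahead of it; z points along the fingers, y is the direction in which the jaws open and shut (so a half turn about z gives the same grasp; the last joint's range is limited). The gripper opens to 85 mm and grips with 20 to 120 N. Pads are 22 mm wide; open, the fingers measure 114 mm over their backs; the gripper's body (76 mm by 85 mm) begins 54 mm behind the grasp point. The pads swing forward as they close: fully open they stand 13 mm farther back than shut.
Start: joints at [72.055, 7.471, 85.268, -0, 87.261, -4.893], TCP at [135.479, 584.51, 404.692] pointing down, gripper open.
Joint ranges: [-169.43, 169.43], [-51.17, 129.36], [1.28, 143.12], [-76.62, 256.62], [0, 156.53], [-152.29, 152.29]. Speed limits (degrees/s): [136.94, 136.94, 159.86, 180, 180, 180].

### API

Orientations are given as [roll, pitch, yaw] about the fixed x, y, z axes, in that order (R = Rz(yaw) Ry(pitch) Rx(roll)).
In Python, from bench import * gives the robot as it stands.
- The arm moves only by the tool arm_command, never from a script. Its argument "plan" is a list of rows, each an object of numbers: "jaw": the closure, from 0 (fully open) to 1 (shut); "dx", "dy", "dz": the shift along the tool's x, y, z in mm; "wx", "wy", "wz": the turn, a rotation vector about the tool's x, y, z in rad. A call has 1 to 12 rows; each row is the pose to reach, as a shift and turn from the pose commanded when the call began, along the tool's axes at that moment; what a row does not reach only later rows make up. A row lasts 1/10 s, in which the tool goes at most 50 mm and 8.59 degrees, less where a joint would pass 70% of its speed; a pose out of reach is approached as far as the arm can. A call with a gripper value outside its range is refused whole. The fingers move at their own pace and stop on an object; "squeeze" is the grip in N (left out, the last holds). Time passes only in rows, so rows that repeat a pose let the fingers close. It gives the time, the measured TCP pose, the force and the opening at its end, in the units of the state.
- sense(): the state, without advancing time (a new reading comes with each control period).
- snapshot(name): name is "scene" or "top"; returns a dict with "pixels" (480x640x3 uint8, red, green, blue), "fx", "fy", "cx", "cy" (pixels), "k1" (the pictures are not rectified: a ray, as slopes to the right and down, at radius r is drawn at 1 + k1 r^2 times it, then the intrinsics apply), "extrinsics" (4x4, takes a point from camera to world coordinates). Camera axes: x right, y up, looking along -z (the intrinsics and any distortion apply to the point x, -y, -z); pixel columns grow to the right and rows downward; lengths in mm; the calibration is good to about 2 mm. A picture is of the moment at which its call begins. There is no depth.
- hand_in(): hands the job in, once; it reports no verdict.
Trained networks look in the newest picture that a camera, given by its name, has taken for a name from the list of things; names that differ only in an ending like _2 or _b are one class to them, and where a whole thing is asked for, a point or a joint stands for the part that bears it (a point fixed in the world has none). Each returns a list of dicts, best first, with "score" (0 to 1); they miss things now and then, are a little off and sometimes report something else, mostly with a low value. They report only what shows in the picture. A call takes as long as a camera call.
- recognise(camera, target): "box" ([left, top, width, height] in pixels, round what is visible of it).
- pinpoint(camera, target): "pixel" ([column, row] in pixels: a listed point, or the origin of a listed thing).
The state is a dict: "time": time; "joint_pos": joint angles; "qd": joint speeds; "joint_efforts": joint torques, N m; "tool_pos": TCP position; "tcp_rot": TCP orientation; "ft_force": force on the tool from outside, world axes, zero at the start; "wrist_torque": the same for the moment, N m; "finger_gap": finger opening in mm.
Only numpy, scipy, OpenCV 4.12 (cv2) and the standard library are available. Lean on these libraries where they do the work, as an engineer would, in place of code of your own. Each camera call takes 0.05 s, during which the arm holds its last target.

## Working session

There is one attempt and no reset: what is moved stays moved. The work goes in short steps, Python scripts to look and compute and a tool call to move; the robot and the scene stay as the last step left them, time stands still between calls to the robot, and variables do not carry over. Pictures are saved under pics/ and viewed, and the job is handed in when it is done.

Besides the shell and the picture viewer there is one more tool, called after ">>>" as name([rows], argument=value, ...), one row to a line, values as JSON. arm_command: Moves the arm, as the interface text tells. Its arguments: {"type":"object","properties":{"plan":{"type":"array"},"squeeze":{"type":"number"}},"required":["plan"]}

```bash
ls; mkdir -p pics; cat > h.py <<'E'
from bench import *
import numpy as np, cv2
from scipy.spatial.transform import Rotation as R
def snap(n,f):
    s=snapshot(n); cv2.imwrite('pics/'+f+'.png',cv2.cvtColor(np.asarray(s['pixels']),cv2.COLOR_RGB2BGR)); return s
def ray(s,p):
    K=np.array([[s['fx'],0,s['cx']],[0,s['fy'],s['cy']],[0,0,1.]])
    u=cv2.undistortPoints(np.array([[p]],float),K,np.array([s['k1'],0,0,0.]))[0,0]
    E=np.array(s['extrinsics']); d=E[:3,:3]@np.array([u[0],-u[1],-1]); return E[:3,3],d
def atz(s,p,z):
    o,d=ray(s,p); return o+d*(z-o[2])/d[2]
def proj(s,P):
    E=np.array(s['extrinsics']); c=E[:3,:3].T@(np.array(P,float)-E[:3,3]); a=np.array([c[0],-c[1]])/-c[2]
    a=a*(1+s['k1']*(a@a)); return np.array([s['fx']*a[0]+s['cx'],s['fy']*a[1]+s['cy']])
E
python3 - <<'E'
from h import *
for n in ['scene','top']:
    s=snap(n,n+'0'); print(n,np.array(s['extrinsics']).round(2).tolist(),s['fx'],s['k1'])
    for t in ['book','leaf','spine','leaf_edge','jar','tweezers','carton','case']:
        try: r=recognise(n,t)[:1]
        except Exception as e: r=str(e)[:60]
        p=[(np.round(q['pixel'],1).tolist(),round(q['score'],2)) for q in pinpoint(n,t)[:2]] if t!='leaf' else None
        print(t,r,p)
print(sense())
E
```

```text
pics
scene [[-0.67, -0.62, 0.4, 908.57], [0.74, -0.56, 0.38, 352.25], [-0.01, 0.55, 0.83, 779.84], [0.0, 0.0, 0.0, 1.0]] 490.41258967234313 -0.03291404626029046
book [{'box': [239.6, 198.8, 166.4, 143.0], 'score': 0.87}] [([319.6, 264.3], 0.91)]
leaf [{'box': [298.5, 232.0, 91.9, 60.6], 'score': 0.75}] None
spine [{'box': [243.0, 202.2, 162.8, 137.8], 'score': 0.94}] [([320.7, 259.3], 0.7)]
leaf_edge [{'box': [352.1, 195.2, 21.5, 29.1], 'score': 0.74}] [([361.7, 264.9], 0.58)]
jar [{'box': [352.9, 195.4, 19.0, 29.5], 'score': 0.72}] [([364.0, 217.4], 0.61)]
tweezers [{'box': [297.8, 233.5, 94.8, 61.1], 'score': 0.61}] [([264.1, 331.2], 0.69)]
carton [{'box': [166.7, 149.8, 95.6, 73.1], 'score': 0.67}] [([215.6, 190.6], 0.94)]
case [{'box': [336.2, 361.8, 70.6, 71.7], 'score': 0.97}] [([370.8, 396.9], 0.88)]
top [[-0.02, 0.99, -0.15, 409.07], [-1.0, -0.02, -0.01, 20.74], [-0.01, 0.15, 0.99, 1062.72], [0.0, 0.0, 0.0, 1.0]] 604.8260512126983 -0.1726319627604223
book [{'box': [239.1, 195.8, 153.7, 97.5], 'score': 0.76}] [([314.1, 249.7], 0.85)]
leaf [{'box': [256.0, 196.6, 60.2, 93.4], '
[... 550 characters left out ...]
82}] [([191.9, 181.3], 0.79)]
{'time': 1.6, 'joint_pos': array([ 7.20561296e+01,  7.47058664e+00,  8.52685415e+01, -3.82792284e-03,
        8.72606785e+01, -4.89402555e+00]), 'qd': array([ 0.00705299,  0.05611414, -0.02289259, -0.01354888, -0.03204668,
        0.01845509]), 'joint_efforts': array([ 6.61898921e-04, -5.69314277e+01, -5.00845563e+01, -1.38052496e-04,
        1.42194698e-03, -1.57202021e-05]), 'tool_pos': array([135.48017869, 584.505574  , 404.69115321]), 'tcp_rot': array([-1.79999866e+02,  3.82610854e-03,  1.66950338e+02]), 'ft_force': array([ 0.15504617, -0.49176104,  0.67565618]), 'wrist_torque': array([-0.03815853, -0.00023367,  0.01130492]), 'finger_gap': 85.56607153358134}
```

View pics/scene0.png

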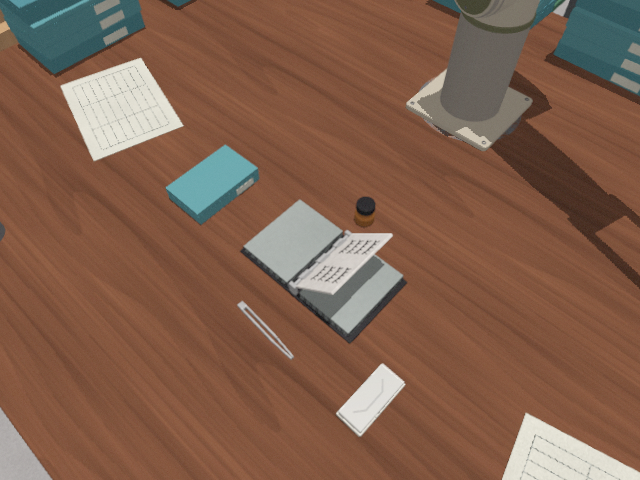

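View pics/top0.png

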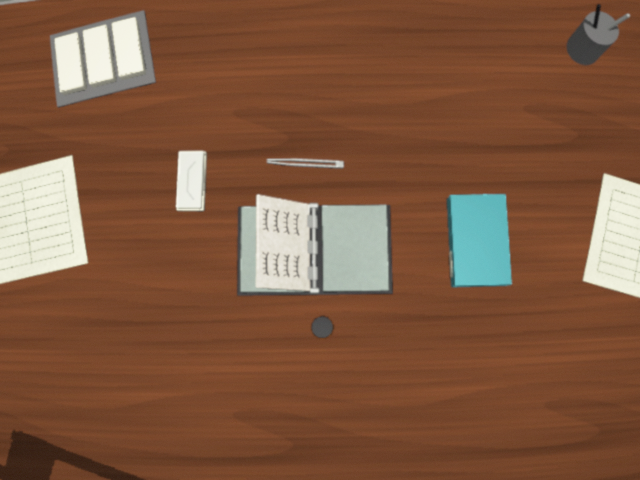

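```bash
python3 - <<'E'
import cv2
for n,r in [('scene0',(170,350,220,420)),('top0',(150,350,160,410))]:
    a=cv2.imread(f'pics/{n}.png')[r[0]:r[1],r[2]:r[3]]
    f=3.2 if n=='top0' else 3.3
    cv2.imwrite(f'pics/{n}c.png',cv2.resize(a,None,fx=3,fy=3,interpolation=cv2.INTER_CUBIC))
E
```

```text
(no output)
```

View pics/scene0c.png

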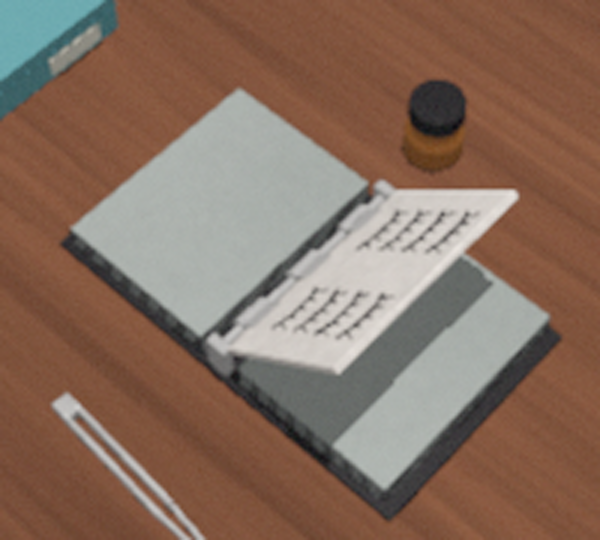

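View pics/top0c.png

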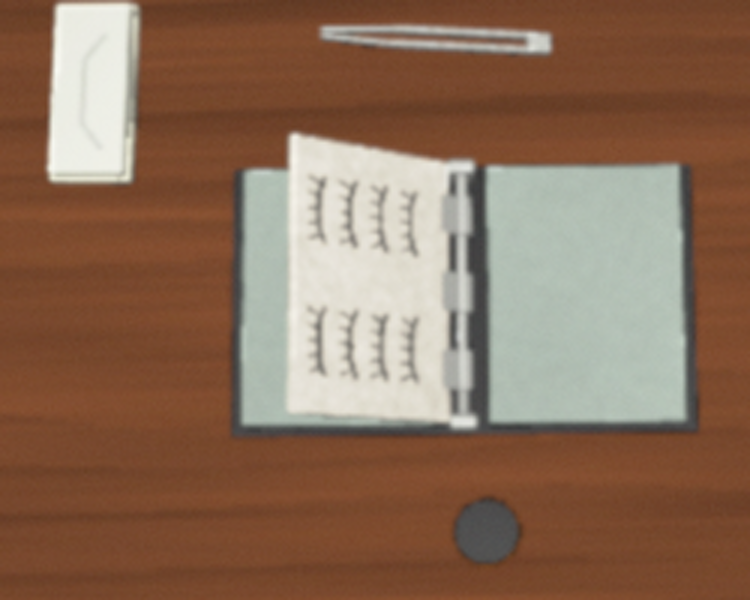

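```bash
cat > fit.py <<'E'
from h import *
from scipy.optimize import least_squares
import pickle
def fitb(S,obs,th0=.6):
    def pts(v):
        x,y,a,t=v[:4]; c,s=np.cos(a),np.sin(a)
        W=lambda p:np.array([x+c*p[0]-s*p[1],y+s*p[0]+c*p[1],p[2]])
        return W,t
    def res(v):
        W,t=pts(v);o=[]
        for i,(n,p,px) in enumerate(obs):
            if isinstance(p,tuple) and p[0]=='e': p=(p[1],125*np.cos(t),26.5+125*np.sin(t))
            d=v[4:6] if n=='top' else v[6:8]
            o+=list(proj(S[n],W(p))+d-px)
        return np.array(o+list(v[4:8]*.7))
    r=least_squares(res,[409,9,0,th0,0,0,0,0],x_scale=[10,10,.1,.1,1,1,1,1],loss='soft_l1')
    return r.x,res(r.x)
if __name__=='__main__':
    S={n:snapshot(n) for n in('top','scene')}
    obs=[('top',(78,0,33),(313.7,205)),('top',(-78,0,33),(314.3,291.5)),
    ('top',('e',75),(257.3,194.3)),('top',('e',-75),(256.3,287.3)),
    ('top',(-80,137,4),(238.7,294.3)),('top',(-80,-137,4),(392.3,293.3)),('top',(80,-137,4),(390.3,205)),('top',(80,137,4),(239.3,206.7)),
    ('scene',('e',-75),(392.3,234.3)),('scene',('e',75),(332.7,293.7)),
    ('scene',(80,137,4),(350,342)),('scene',(-80,137,4),(406.7,283.3)),('scene',(80,-137,4),(240.7,251)),('scene',(-75,-125,24),(299.8,200))]
    v,r=fitb(S,obs); print(v.round(3)); print(r.round(1).reshape(-1,2).tolist())
    for t,p,z in [('jar',(322.8,327),50),('tweezers',(305,163),4),('carton',(479,240),35),('case',(191.5,181),22)]: print(t,atz(S['top'],p,z).round())
E
python3 fit.py
```

```text
[ 5.60185e+02  3.79520e+01 -1.00000e-02  7.67000e-01  9.05000e-01
  9.50000e-02  3.40000e-01  1.49100e+00]
[[0.1, -2.3], [0.3, 0.8], [-0.2, 0.2], [0.3, 0.1], [-1.6, 1.1], [0.8, 0.3], [0.2, -0.8], [-1.4, -0.5], [0.2, 0.2], [-0.8, 0.1], [-0.4, 1.1], [0.8, -1.5], [-0.9, -0.6], [1.0, -0.2], [0.6, 0.1], [0.2, 1.0]]
jar [423.  25.  50.]
tweezers [719.  50.   4.]
carton [ 565. -250.   35.]
case [686. 254.  22.]
```

>>> arm_command([
  {"jaw": 1,"dx": -20,"dy": -11,"dz": 0,"wz": -0.01},
  {"jaw": 1,"dx": -60,"dy": -33,"dz": 0,"wz": -0.03},
  {"jaw": 1,"dx": -105,"dy": -58,"dz": 0,"wz": -0.05},
  {"jaw": 1,"dx": -145,"dy": -81,"dz": 0,"wz": -0.07},
  {"jaw": 1,"dx": -190,"dy": -106,"dz": 0,"wz": -0.09},
  {"jaw": 1,"dx": -230,"dy": -128,"dz": 0,"wz": -0.11},
  {"jaw": 1,"dx": -275,"dy": -153,"dz": 0,"wz": -0.13},
  {"jaw": 1,"dx": -320,"dy": -178,"dz": 0,"wz": -0.15},
  {"jaw": 1,"dx": -365,"dy": -203,"dz": 10,"wz": -0.17},
  {"jaw": 1,"dx": -410,"dy": -228,"dz": 30,"wz": -0.19},
  {"jaw": 1,"dx": -450,"dy": -250,"dz": 55,"wz": -0.21},
  {"jaw": 1,"dx": -480,"dy": -268,"dz": 80,"wz": -0.217},
], squeeze=20)

```text
invalid input
```

>>> arm_command([
  {"jaw": 1.0,"dx": -20,"dy": -11,"dz": 0,"wx": 0,"wy": 0,"wz": -0.01},
  {"jaw": 1.0,"dx": -60,"dy": -33,"dz": 0,"wx": 0,"wy": 0,"wz": -0.03},
  {"jaw": 1.0,"dx": -105,"dy": -58,"dz": 0,"wx": 0,"wy": 0,"wz": -0.05},
  {"jaw": 1.0,"dx": -145,"dy": -81,"dz": 0,"wx": 0,"wy": 0,"wz": -0.07},
  {"jaw": 1.0,"dx": -190,"dy": -106,"dz": 0,"wx": 0,"wy": 0,"wz": -0.09},
  {"jaw": 1.0,"dx": -230,"dy": -128,"dz": 0,"wx": 0,"wy": 0,"wz": -0.11},
  {"jaw": 1.0,"dx": -275,"dy": -153,"dz": 0,"wx": 0,"wy": 0,"wz": -0.13},
  {"jaw": 1.0,"dx": -320,"dy": -178,"dz": 0,"wx": 0,"wy": 0,"wz": -0.15},
  {"jaw": 1.0,"dx": -365,"dy": -203,"dz": 10,"wx": 0,"wy": 0,"wz": -0.17},
  {"jaw": 1.0,"dx": -410,"dy": -228,"dz": 30,"wx": 0,"wy": 0,"wz": -0.19},
  {"jaw": 1.0,"dx": -450,"dy": -250,"dz": 55,"wx": 0,"wy": 0,"wz": -0.21},
  {"jaw": 1.0,"dx": -480,"dy": -268,"dz": 80,"wx": 0,"wy": 0,"wz": -0.217},
], squeeze=20)

```text
time: 2.9
tool_pos: [541.1, 216.5, 328.2]
tcp_rot: [179.9, 0.2, 179.4]
ft_force: [1.1, 1.4, 0.7]
finger_gap: 0.0
```

>>> arm_command([
  {"jaw": 1.0,"dx": -7,"dy": -8,"dz": 20,"wx": 0,"wy": 0,"wz": 0},
  {"jaw": 1.0,"dx": -14,"dy": -16,"dz": 40,"wx": 0,"wy": 0,"wz": 0},
  {"jaw": 1.0,"dx": -17,"dy": -20,"dz": 56,"wx": 0,"wy": 0,"wz": 0},
  {"jaw": 1.0,"dx": -17,"dy": -20,"dz": 62,"wx": 0,"wy": 0,"wz": 0},
  {"jaw": 1.0,"dx": -17,"dy": -20,"dz": 62,"wx": 0,"wy": 0,"wz": 0},
  {"jaw": 1.0,"dx": -17,"dy": -20,"dz": 62,"wx": 0,"wy": 0,"wz": 0},
])

```text
time: 3.5
tool_pos: [556.1, 198.7, 266.7]
tcp_rot: [180.0, 0.1, 179.4]
ft_force: [0.2, -0.2, -0.3]
finger_gap: 0.4
```

```bash
cat > look.py <<'E'
from h import *
import sys
for n in ['scene','top']:
    s=snap(n,n+sys.argv[1]); st=sense(); t=st['tool_pos']; Rm=R.from_euler('xyz',st['tcp_rot'],degrees=True).as_matrix()
    tip=t+Rm@[0,0,173]; p=proj(s,tip); print(n,'tip',p.round(1),tip.round(1))
    x,y=[int(a) for a in p]; 
    a=s['pixels'][max(0,y-110):y+90,max(0,x-130):x+130]
    cv2.imwrite(f'pics/{n}{sys.argv[1]}c.png',cv2.cvtColor(cv2.resize(np.asarray(a),None,fx=3,fy=3,interpolation=cv2.INTER_CUBIC),cv2.COLOR_RGB2BGR))
print(st['time'],st['tool_pos'].round(1),st['tcp_rot'].round(1),st['ft_force'].round(1))
E
python3 look.py 1
```

```text
scene tip [398.8 291.7] [556.6 198.8  94.1]
top tip [214.  245.7] [556.7 198.8  94.2]
3.6 [556.4 198.7 267.2] [1.800e+02 1.000e-01 1.794e+02] [ 0.5 -0.1  1.3]
```

View pics/scene1c.png

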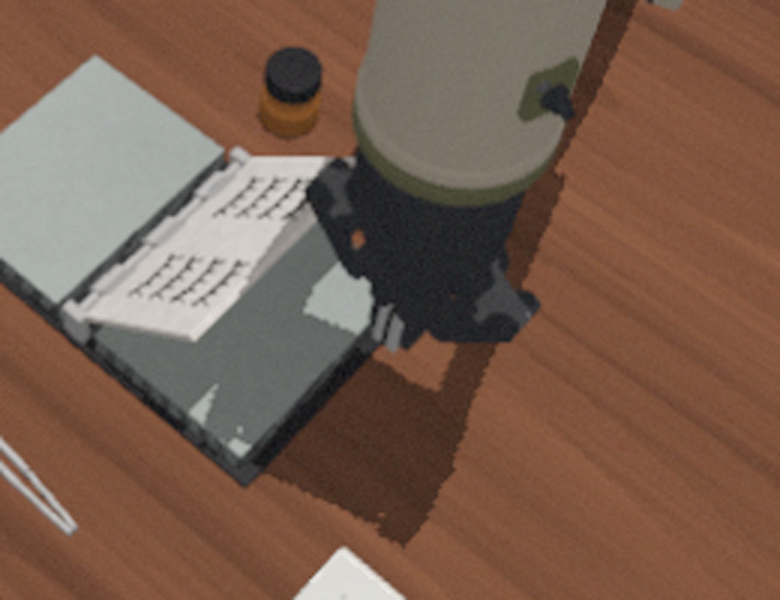

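View pics/top1c.png

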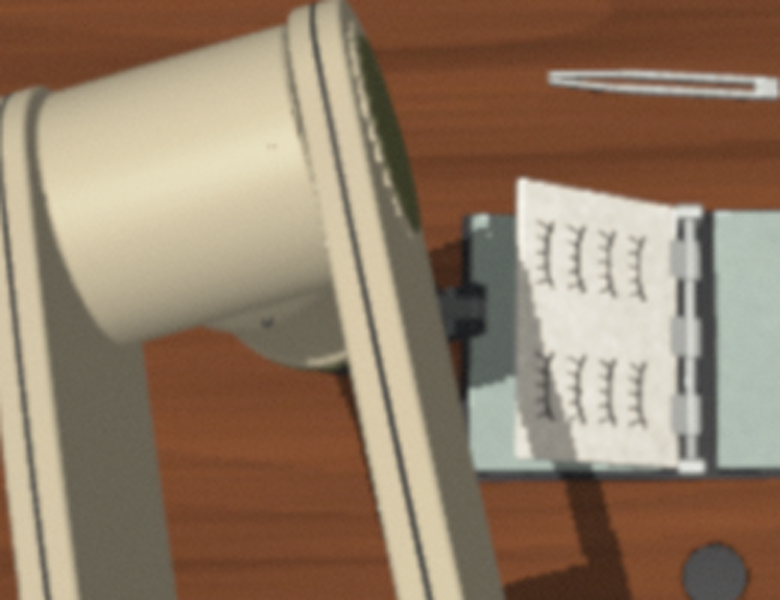

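>>> arm_command([
  {"jaw": 1.0,"dx": -1,"dy": 0,"dz": 1,"wx": 0,"wy": 0,"wz": 0.14},
  {"jaw": 1.0,"dx": -1,"dy": 0,"dz": 1,"wx": 0,"wy": 0,"wz": 0.28},
  {"jaw": 1.0,"dx": -1,"dy": 0,"dz": 1,"wx": 0,"wy": 0,"wz": 0.42},
  {"jaw": 1.0,"dx": -1,"dy": 0,"dz": 1,"wx": 0,"wy": 0,"wz": 0.56},
  {"jaw": 1.0,"dx": -1,"dy": 0,"dz": 1,"wx": 0,"wy": 0,"wz": 0.7},
  {"jaw": 1.0,"dx": -1,"dy": 0,"dz": 1,"wx": 0,"wy": 0,"wz": 0.84},
  {"jaw": 1.0,"dx": -1,"dy": 0,"dz": 1,"wx": 0,"wy": 0,"wz": 0.98},
  {"jaw": 1.0,"dx": -1,"dy": 0,"dz": 1,"wx": 0,"wy": 0,"wz": 1.12},
  {"jaw": 1.0,"dx": -1,"dy": 0,"dz": 1,"wx": 0,"wy": 0,"wz": 1.26},
  {"jaw": 1.0,"dx": -1,"dy": 0,"dz": 1,"wx": 0,"wy": 0,"wz": 1.4},
  {"jaw": 1.0,"dx": -1,"dy": 0,"dz": 1,"wx": 0,"wy": 0,"wz": 1.5},
  {"jaw": 1.0,"dx": -1,"dy": 0,"dz": 1,"wx": 0,"wy": 0,"wz": 1.571},
])

```text
time: 4.8
tool_pos: [557.3, 198.4, 266.0]
tcp_rot: [179.9, -0.0, 89.2]
ft_force: [-0.6, 0.7, 0.4]
finger_gap: 0.2
```

>>> arm_command([
  {"jaw": 1.0,"dx": 0,"dy": 0,"dz": 0,"wx": 0,"wy": 0,"wz": 0},
  {"jaw": 1.0,"dx": 0,"dy": 0,"dz": 0,"wx": 0,"wy": 0,"wz": 0},
])

```text
time: 5.0
tool_pos: [557.2, 198.2, 265.5]
tcp_rot: [179.9, -0.0, 89.5]
ft_force: [0.3, 0.3, 0.8]
finger_gap: -0.1
```

```bash
python3 look.py 2; python3 -c "
from h import *
r=R.from_euler('xyz',sense()['tcp_rot'],degrees=True).as_matrix();print(r.round(3))"
```

```text
scene tip [398.  292.3] [557.4 198.2  92.3]
top tip [214.7 245.6] [557.3 198.1  92.1]
5.1 [557.2 198.1 265.1] [180.   -0.   89.5] [-0.1  1.3 -0.3]
[[ 0.009  1.     0.001]
 [ 1.    -0.009  0.   ]
 [ 0.     0.001 -1.   ]]
```

View pics/scene2c.png

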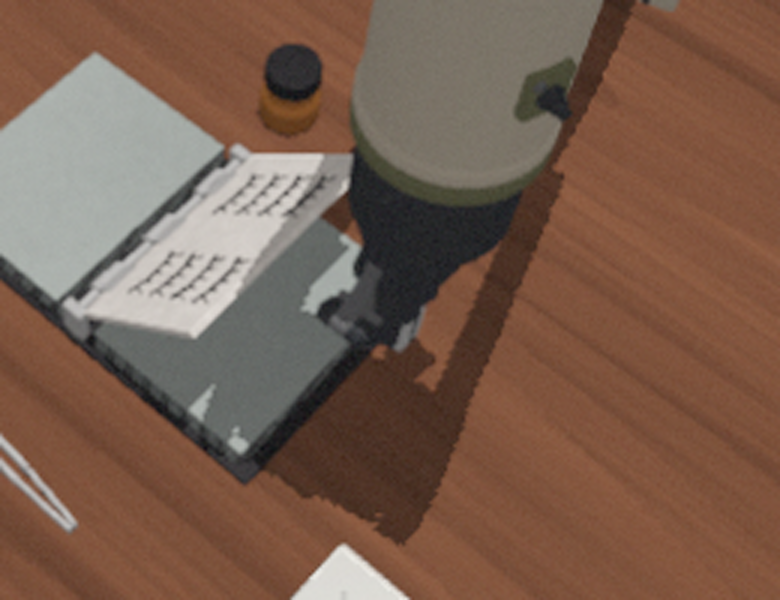

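```bash
python3 - <<'E'
import numpy as np
for d in range(44,181,4):
    t=np.radians(d);c,s=np.cos(t),np.sin(t)
    if d<=90: Y=125*c+2.5*s+11; H=125*s-22
    else: Y=103*c+2.5*s+11; H=103*s-2.5*c
    print(d,'dx %.0f dz %.0f'%(Y-160,65.6-H))
E
```

```text
44 dx -57 dz 1
48 dx -64 dz -5
52 dx -70 dz -11
56 dx -77 dz -16
60 dx -84 dz -21
64 dx -92 dz -25
68 dx -100 dz -28
72 dx -108 dz -31
76 dx -116 dz -34
80 dx -125 dz -36
84 dx -133 dz -37
88 dx -142 dz -37
92 dx -150 dz -37
96 dx -157 dz -37
100 dx -164 dz -36
104 dx -171 dz -35
108 dx -178 dz -33
112 dx -185 dz -31
116 dx -192 dz -28
120 dx -198 dz -25
124 dx -205 dz -21
128 dx -210 dz -17
132 dx -216 dz -13
136 dx -221 dz -8
140 dx -226 dz -3
144 dx -231 dz 3
148 dx -235 dz 9
152 dx -239 dz 15
156 dx -242 dz 21
160 dx -245 dz 28
164 dx -247 dz 35
168 dx -249 dz 42
172 dx -251 dz 49
176 dx -252 dz 56
180 dx -252 dz 63
```

>>> arm_command([
  {"jaw": 1.0,"dx": -10,"dy": 0,"dz": 0,"wx": 0,"wy": 0,"wz": 0},
  {"jaw": 1.0,"dx": -20,"dy": 0,"dz": 0,"wx": 0,"wy": 0,"wz": 0},
  {"jaw": 1.0,"dx": -30,"dy": 0,"dz": 0,"wx": 0,"wy": 0,"wz": 0},
  {"jaw": 1.0,"dx": -38,"dy": 0,"dz": 0,"wx": 0,"wy": 0,"wz": 0},
  {"jaw": 1.0,"dx": -43,"dy": 0,"dz": 0,"wx": 0,"wy": 0,"wz": 0},
  {"jaw": 1.0,"dx": -47,"dy": 0,"dz": 0,"wx": 0,"wy": 0,"wz": 0},
  {"jaw": 1.0,"dx": -51,"dy": 0,"dz": 0,"wx": 0,"wy": 0,"wz": 0},
  {"jaw": 1.0,"dx": -55,"dy": 0,"dz": 0,"wx": 0,"wy": 0,"wz": 0},
  {"jaw": 1.0,"dx": -58,"dy": 0,"dz": 0,"wx": 0,"wy": 0,"wz": 0},
  {"jaw": 1.0,"dx": -61,"dy": 0,"dz": -2,"wx": 0,"wy": 0,"wz": 0},
  {"jaw": 1.0,"dx": -64,"dy": 0,"dz": -5,"wx": 0,"wy": 0,"wz": 0},
  {"jaw": 1.0,"dx": -66,"dy": 0,"dz": -7,"wx": 0,"wy": 0,"wz": 0},
])

```text
time: 6.3
tool_pos: [556.5, 132.7, 272.5]
tcp_rot: [180.0, -0.1, 89.4]
ft_force: [-1.6, 4.1, 4.3]
finger_gap: 0.1
```

```bash
python3 look.py 3
```

```text
scene tip [366.4 265.8] [556.7 132.6  99.7]
top tip [254.  244.4] [556.7 132.6  99.5]
6.4 [556.5 132.4 272.5] [ 1.799e+02 -1.000e-01  8.940e+01] [-0.6  3.1  3.1]
```

View pics/scene3c.png

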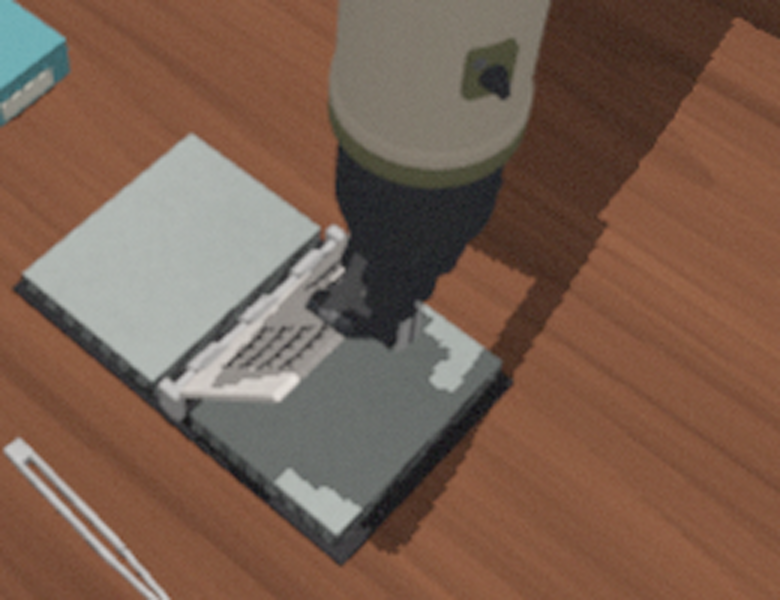

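>>> arm_command([
  {"jaw": 1.0,"dx": -4,"dy": 0,"dz": -4,"wx": 0,"wy": 0,"wz": 0},
  {"jaw": 1.0,"dx": -7.5,"dy": 0,"dz": -7,"wx": 0,"wy": 0,"wz": 0},
  {"jaw": 1.0,"dx": -11,"dy": 0,"dz": -9.5,"wx": 0,"wy": 0,"wz": 0},
  {"jaw": 1.0,"dx": -14.5,"dy": 0,"dz": -12,"wx": 0,"wy": 0,"wz": 0},
  {"jaw": 1.0,"dx": -18,"dy": 0,"dz": -14.5,"wx": 0,"wy": 0,"wz": 0},
  {"jaw": 1.0,"dx": -22,"dy": 0,"dz": -16.5,"wx": 0,"wy": 0,"wz": 0},
  {"jaw": 1.0,"dx": -26,"dy": 0,"dz": -18.5,"wx": 0,"wy": 0,"wz": 0},
  {"jaw": 1.0,"dx": -30,"dy": 0,"dz": -20,"wx": 0,"wy": 0,"wz": 0},
  {"jaw": 1.0,"dx": -34,"dy": 0,"dz": -21.5,"wx": 0,"wy": 0,"wz": 0},
  {"jaw": 1.0,"dx": -38,"dy": 0,"dz": -23,"wx": 0,"wy": 0,"wz": 0},
  {"jaw": 1.0,"dx": -42,"dy": 0,"dz": -24.5,"wx": 0,"wy": 0,"wz": 0},
  {"jaw": 1.0,"dx": -46,"dy": 0,"dz": -26,"wx": 0,"wy": 0,"wz": 0},
])

```text
time: 7.6
tool_pos: [555.8, 85.5, 297.5]
tcp_rot: [-180.0, 0.0, 89.4]
ft_force: [0.5, 0.9, 0.0]
finger_gap: 0.2
```

```bash
python3 look.py 4
```

```text
scene tip [344.9 240.4] [555.8  84.9 124.7]
top tip [282.2 241.9] [555.7  85.1 124.6]
7.7 [555.8  85.2 297.6] [-180.     0.    89.3] [ 0.4  0.2 -0.4]
```

View pics/scene4c.png

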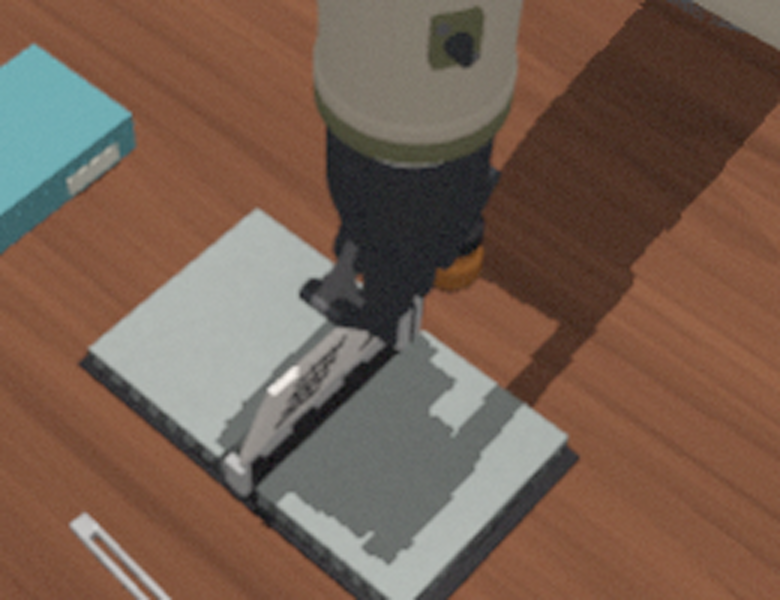

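```bash
python3 - <<'E'
from h import *
s=snapshot('scene'); t=snapshot('top')
a=-.01
for d in range(60,110,5):
    th=np.radians(d);p=(75,125*np.cos(th),26.5+125*np.sin(th))
    W=np.array([560.2+p[0]+.01*p[1],38-.01*p[0]+p[1],p[2]]); print(d,(proj(s,W)+[.3,1.5]).round(1),(proj(t,W)+[.9,.1]).round(1))
E
```

```text
60 [318.6 276.2] [272.9 191.1]
65 [313.9 270.8] [278.7 190.3]
70 [309.  265.5] [285.  189.5]
75 [304.  260.4] [291.5 188.9]
80 [298.9 255.6] [298.2 188.5]
85 [293.7 251.1] [305.2 188.2]
90 [288.6 246.9] [312.2 188. ]
95 [283.7 243. ] [319.2 188. ]
100 [278.8 239.6] [326.2 188.1]
105 [274.1 236.7] [333.1 188.4]
```

View pics/top4c.png

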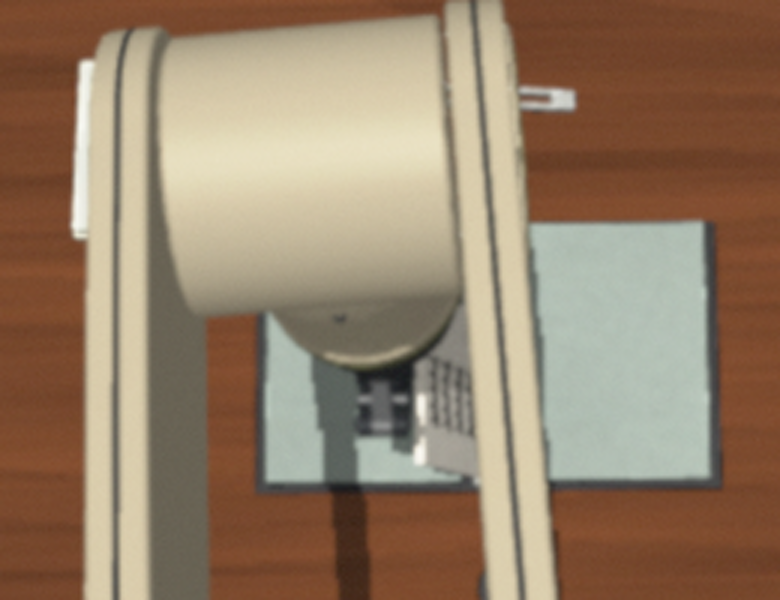

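>>> arm_command([
  {"jaw": 1.0,"dx": -4,"dy": 0,"dz": -1,"wx": 0,"wy": 0,"wz": 0},
  {"jaw": 1.0,"dx": -8.5,"dy": 0,"dz": -2,"wx": 0,"wy": 0,"wz": 0},
  {"jaw": 1.0,"dx": -13,"dy": 0,"dz": -3,"wx": 0,"wy": 0,"wz": 0},
  {"jaw": 1.0,"dx": -17,"dy": 0,"dz": -3.5,"wx": 0,"wy": 0,"wz": 0},
  {"jaw": 1.0,"dx": -21,"dy": 0,"dz": -4,"wx": 0,"wy": 0,"wz": 0},
  {"jaw": 1.0,"dx": -25.5,"dy": 0,"dz": -4,"wx": 0,"wy": 0,"wz": 0},
  {"jaw": 1.0,"dx": -30,"dy": 0,"dz": -4,"wx": 0,"wy": 0,"wz": 0},
  {"jaw": 1.0,"dx": -34,"dy": 0,"dz": -4,"wx": 0,"wy": 0,"wz": 0},
  {"jaw": 1.0,"dx": -38,"dy": 0,"dz": -4,"wx": 0,"wy": 0,"wz": 0},
  {"jaw": 1.0,"dx": -41.5,"dy": 0,"dz": -4,"wx": 0,"wy": 0,"wz": 0},
  {"jaw": 1.0,"dx": -45,"dy": 0,"dz": -4,"wx": 0,"wy": 0,"wz": 0},
  {"jaw": 1.0,"dx": -48.5,"dy": 0,"dz": -3.5,"wx": 0,"wy": 0,"wz": 0},
])

```text
time: 9.0
tool_pos: [555.4, 37.1, 301.1]
tcp_rot: [180.0, -0.0, 89.4]
ft_force: [-0.8, 0.7, 0.5]
finger_gap: 0.1
```

```bash
python3 look.py 5
```

```text
scene tip [322.8 222.8] [555.3  36.7 128.1]
top tip [312.9 241.2] [555.3  36.9 128. ]
9.1 [555.3  36.9 301. ] [-180.     0.    89.3] [-0.7  0.9  0.7]
```

View pics/scene5c.png

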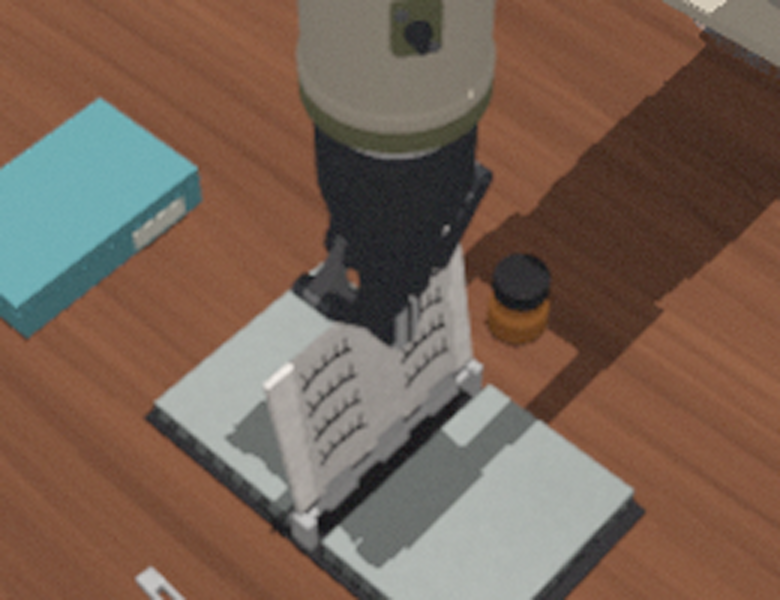

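>>> arm_command([
  {"jaw": 1.0,"dx": -3.5,"dy": 0,"dz": 0.5,"wx": 0,"wy": 0,"wz": 0},
  {"jaw": 1.0,"dx": -7,"dy": 0,"dz": 1,"wx": 0,"wy": 0,"wz": 0},
  {"jaw": 1.0,"dx": -10.5,"dy": 0,"dz": 1.5,"wx": 0,"wy": 0,"wz": 0},
  {"jaw": 1.0,"dx": -14,"dy": 0,"dz": 2.5,"wx": 0,"wy": 0,"wz": 0},
  {"jaw": 1.0,"dx": -17.5,"dy": 0,"dz": 3.5,"wx": 0,"wy": 0,"wz": 0},
  {"jaw": 1.0,"dx": -21,"dy": 0,"dz": 4.5,"wx": 0,"wy": 0,"wz": 0},
  {"jaw": 1.0,"dx": -24.5,"dy": 0,"dz": 5.5,"wx": 0,"wy": 0,"wz": 0},
  {"jaw": 1.0,"dx": -28,"dy": 0,"dz": 7,"wx": 0,"wy": 0,"wz": 0},
  {"jaw": 1.0,"dx": -31,"dy": 0,"dz": 8.5,"wx": 0,"wy": 0,"wz": 0},
  {"jaw": 1.0,"dx": -34.5,"dy": 0,"dz": 10,"wx": 0,"wy": 0,"wz": 0},
  {"jaw": 1.0,"dx": -37.5,"dy": 0,"dz": 11.5,"wx": 0,"wy": 0,"wz": 0},
  {"jaw": 1.0,"dx": -41,"dy": 0,"dz": 13.5,"wx": 0,"wy": 0,"wz": 0},
])

```text
time: 10.3
tool_pos: [554.9, -3.8, 287.5]
tcp_rot: [180.0, -0.0, 89.4]
ft_force: [-0.5, 0.8, 0.3]
finger_gap: -0.1
```

```bash
python3 look.py 6
```

```text
scene tip [305.  214.3] [554.8  -4.3 114.2]
top tip [338.9 242.3] [554.8  -4.1 114.3]
10.4 [554.8  -4.1 287.3] [-180.     0.    89.3] [-0.1 -0.4 -0.4]
```

View pics/scene6c.png

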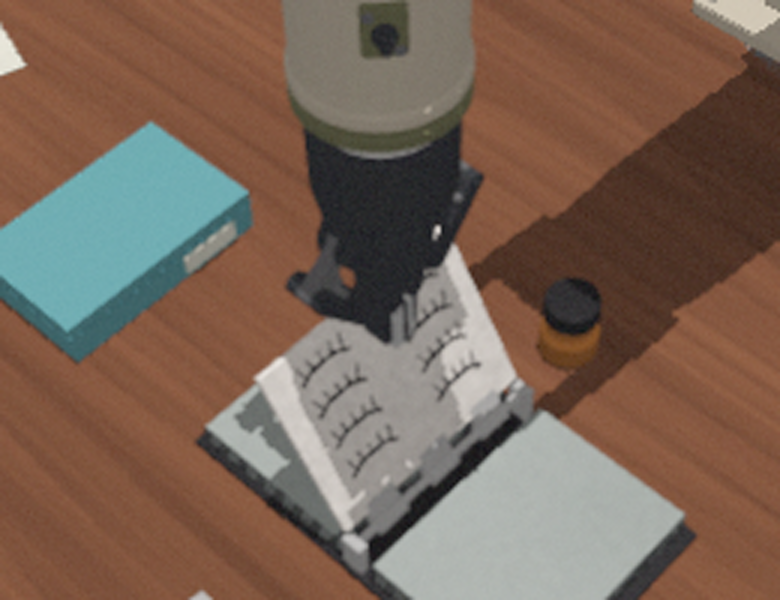

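>>> arm_command([
  {"jaw": 1.0,"dx": -3.5,"dy": 0,"dz": 2,"wx": 0,"wy": 0,"wz": 0},
  {"jaw": 1.0,"dx": -6,"dy": 0,"dz": 4,"wx": 0,"wy": 0,"wz": 0},
  {"jaw": 1.0,"dx": -8.5,"dy": 0,"dz": 6,"wx": 0,"wy": 0,"wz": 0},
  {"jaw": 1.0,"dx": -11.5,"dy": 0,"dz": 8,"wx": 0,"wy": 0,"wz": 0},
  {"jaw": 1.0,"dx": -14.5,"dy": 0,"dz": 10,"wx": 0,"wy": 0,"wz": 0},
  {"jaw": 1.0,"dx": -17,"dy": 0,"dz": 12.5,"wx": 0,"wy": 0,"wz": 0},
  {"jaw": 1.0,"dx": -19.5,"dy": 0,"dz": 15,"wx": 0,"wy": 0,"wz": 0},
  {"jaw": 1.0,"dx": -22,"dy": 0,"dz": 17.5,"wx": 0,"wy": 0,"wz": 0},
  {"jaw": 1.0,"dx": -24.5,"dy": 0,"dz": 20,"wx": 0,"wy": 0,"wz": 0},
  {"jaw": 1.0,"dx": -27,"dy": 0,"dz": 23,"wx": 0,"wy": 0,"wz": 0},
  {"jaw": 1.0,"dx": -29.5,"dy": 0,"dz": 26,"wx": 0,"wy": 0,"wz": 0},
  {"jaw": 1.0,"dx": -31.5,"dy": 0,"dz": 29,"wx": 0,"wy": 0,"wz": 0},
])

```text
time: 11.6
tool_pos: [554.6, -35.3, 258.4]
tcp_rot: [-180.0, 0.0, 89.4]
ft_force: [-0.5, -0.2, 1.9]
finger_gap: 0.1
```

>>> arm_command([
  {"jaw": 1.0,"dx": -2,"dy": 0,"dz": 3,"wx": 0,"wy": 0,"wz": 0},
  {"jaw": 1.0,"dx": -4,"dy": 0,"dz": 6,"wx": 0,"wy": 0,"wz": 0},
  {"jaw": 1.0,"dx": -6,"dy": 0,"dz": 9,"wx": 0,"wy": 0,"wz": 0},
  {"jaw": 1.0,"dx": -7.5,"dy": 0,"dz": 12,"wx": 0,"wy": 0,"wz": 0},
  {"jaw": 1.0,"dx": -9,"dy": 0,"dz": 15,"wx": 0,"wy": 0,"wz": 0},
  {"jaw": 1.0,"dx": -10.5,"dy": 0,"dz": 18.5,"wx": 0,"wy": 0,"wz": 0},
  {"jaw": 1.0,"dx": -12,"dy": 0,"dz": 22,"wx": 0,"wy": 0,"wz": 0},
  {"jaw": 1.0,"dx": -13,"dy": 0,"dz": 25.5,"wx": 0,"wy": 0,"wz": 0},
  {"jaw": 1.0,"dx": -14,"dy": 0,"dz": 29,"wx": 0,"wy": 0,"wz": 0},
  {"jaw": 1.0,"dx": -15,"dy": 0,"dz": 32.5,"wx": 0,"wy": 0,"wz": 0},
  {"jaw": 1.0,"dx": -16,"dy": 0,"dz": 36,"wx": 0,"wy": 0,"wz": 0},
  {"jaw": 1.0,"dx": -17,"dy": 0,"dz": 40,"wx": 0,"wy": 0,"wz": 0},
])

```text
time: 12.8
tool_pos: [554.4, -52.1, 218.4]
tcp_rot: [-180.0, -0.0, 89.4]
ft_force: [0.2, 1.0, 0.9]
finger_gap: 0.3
```

```bash
python3 look.py 7
```

```text
scene tip [287.6 222.9] [553.9 -52.1  44.6]
top tip [366.2 248.4] [553.8 -52.1  44.8]
12.9 [554.  -52.1 217.8] [-179.9   -0.    89.4] [-1.4  0.1  0.1]
```

View pics/scene7c.png

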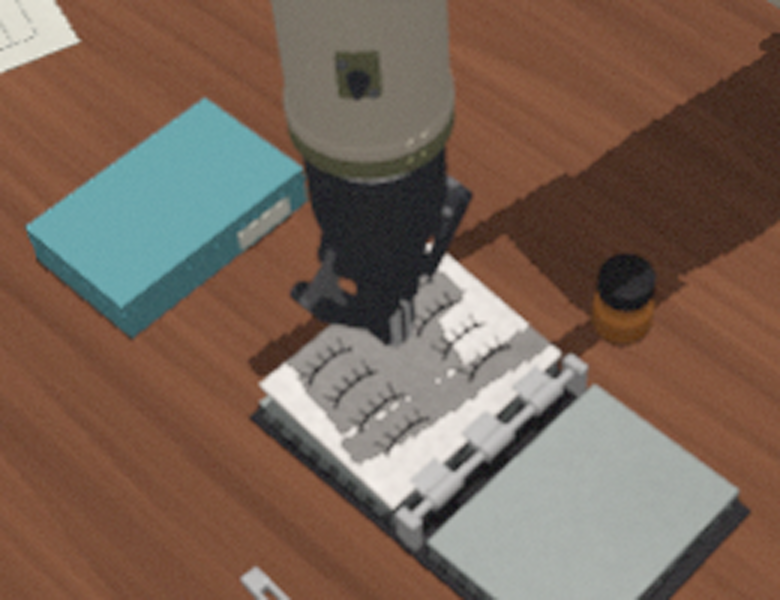

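>>> arm_command([
  {"jaw": 1.0,"dx": -0.5,"dy": 0,"dz": 3,"wx": 0,"wy": 0,"wz": 0},
  {"jaw": 1.0,"dx": -1,"dy": 0,"dz": 6,"wx": 0,"wy": 0,"wz": 0},
  {"jaw": 1.0,"dx": -1,"dy": 0,"dz": 8,"wx": 0,"wy": 0,"wz": 0},
  {"jaw": 1.0,"dx": -1,"dy": 0,"dz": 10,"wx": 0,"wy": 0,"wz": 0},
  {"jaw": 1.0,"dx": -1,"dy": 0,"dz": 12,"wx": 0,"wy": 0,"wz": 0},
  {"jaw": 1.0,"dx": -1,"dy": 0,"dz": 13,"wx": 0,"wy": 0,"wz": 0},
  {"jaw": 1.0,"dx": -1,"dy": 0,"dz": 14,"wx": 0,"wy": 0,"wz": 0},
  {"jaw": 1.0,"dx": -1,"dy": 0,"dz": 14.5,"wx": 0,"wy": 0,"wz": 0},
  {"jaw": 1.0,"dx": -1,"dy": 0,"dz": 15,"wx": 0,"wy": 0,"wz": 0},
])

```text
time: 13.8
tool_pos: [554.4, -53.1, 203.7]
tcp_rot: [-180.0, 0.0, 89.4]
ft_force: [-0.5, -0.2, 0.9]
finger_gap: -0.1
```

>>> arm_command([
  {"jaw": 1.0,"dx": 0,"dy": 0,"dz": 0.5,"wx": 0,"wy": 0,"wz": 0},
  {"jaw": 1.0,"dx": 0,"dy": 0,"dz": 1,"wx": 0,"wy": 0,"wz": 0},
])

```text
time: 14.0
tool_pos: [554.4, -53.1, 202.7]
tcp_rot: [180.0, 0.0, 89.4]
ft_force: [-0.7, 0.1, 0.2]
finger_gap: -0.1
```

>>> arm_command([
  {"jaw": 1.0,"dx": 0,"dy": 0,"dz": 0.5,"wx": 0,"wy": 0,"wz": 0},
  {"jaw": 1.0,"dx": 0,"dy": 0,"dz": 0.5,"wx": 0,"wy": 0,"wz": 0},
])

```text
time: 14.2
tool_pos: [554.4, -53.1, 202.4]
tcp_rot: [180.0, 0.0, 89.4]
ft_force: [-2.3, -0.1, 4.0]
finger_gap: -0.4
```

>>> arm_command([
  {"jaw": 1.0,"dx": 0,"dy": 0,"dz": 0.5,"wx": 0,"wy": 0,"wz": 0},
  {"jaw": 1.0,"dx": 0,"dy": 0,"dz": 0.5,"wx": 0,"wy": 0,"wz": 0},
])

```text
time: 14.4
tool_pos: [554.5, -53.1, 202.4]
tcp_rot: [180.0, 0.0, 89.4]
ft_force: [-3.6, 0.6, 8.5]
finger_gap: -0.1
```

```bash
python3 look.py 8
```

```text
scene tip [287.5 227.6] [554.4 -53.1  29.3]
top tip [366.1 249.3] [554.5 -53.1  29.4]
14.5 [554.5 -53.1 202.4] [180.    0.   89.4] [-4.3 -0.6  8.8]
```

View pics/scene8c.png

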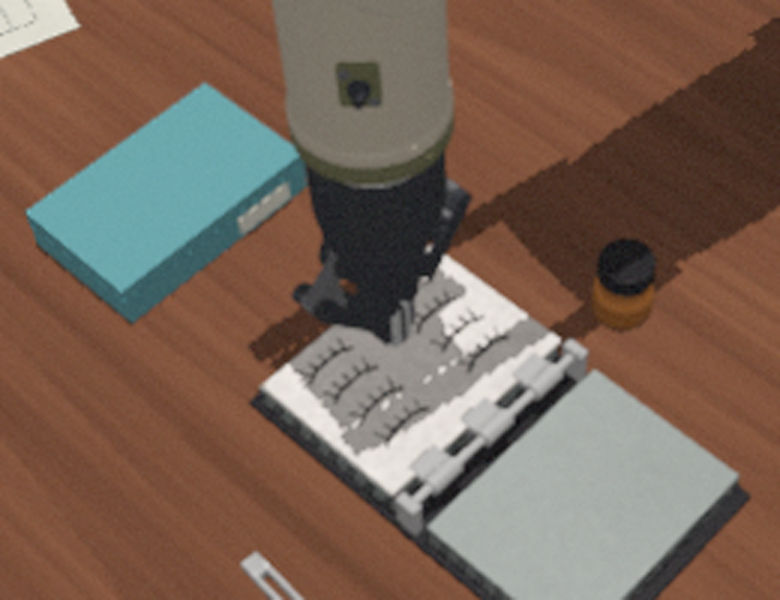

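>>> arm_command([
  {"jaw": 1.0,"dx": 0,"dy": 0,"dz": -1,"wx": 0,"wy": 0,"wz": 0},
  {"jaw": 1.0,"dx": 0,"dy": 0,"dz": -3,"wx": 0,"wy": 0,"wz": 0},
  {"jaw": 1.0,"dx": 0,"dy": 0,"dz": -8,"wx": 0,"wy": 0,"wz": 0},
  {"jaw": 1.0,"dx": 0,"dy": 0,"dz": -20,"wx": 0,"wy": 0,"wz": 0},
  {"jaw": 1.0,"dx": 0,"dy": 0,"dz": -45,"wx": 0,"wy": 0,"wz": 0},
  {"jaw": 1.0,"dx": 0,"dy": 0,"dz": -80,"wx": 0,"wy": 0,"wz": 0},
  {"jaw": 1.0,"dx": -20,"dy": -15,"dz": -120,"wx": 0,"wy": 0,"wz": 0},
  {"jaw": 1.0,"dx": -60,"dy": -30,"dz": -140,"wx": 0,"wy": 0,"wz": 0},
  {"jaw": 1.0,"dx": -100,"dy": -50,"dz": -150,"wx": 0,"wy": 0,"wz": 0},
  {"jaw": 1.0,"dx": -140,"dy": -70,"dz": -150,"wx": 0,"wy": 0,"wz": 0},
  {"jaw": 1.0,"dx": -180,"dy": -90,"dz": -150,"wx": 0,"wy": 0,"wz": 0},
  {"jaw": 1.0,"dx": -220,"dy": -110,"dz": -150,"wx": 0,"wy": 0,"wz": 0},
])

```text
time: 15.7
tool_pos: [440.9, -273.2, 353.1]
tcp_rot: [179.9, 0.1, 89.4]
ft_force: [0.7, -1.5, 0.1]
finger_gap: 0.0
```

>>> arm_command([
  {"jaw": 1.0,"dx": -30,"dy": -10,"dz": 0,"wx": 0,"wy": 0,"wz": 0},
  {"jaw": 1.0,"dx": -50,"dy": -20,"dz": 0,"wx": 0,"wy": 0,"wz": 0},
  {"jaw": 1.0,"dx": -60,"dy": -20,"dz": 0,"wx": 0,"wy": 0,"wz": 0},
  {"jaw": 1.0,"dx": -60,"dy": -20,"dz": 0,"wx": 0,"wy": 0,"wz": 0},
  {"jaw": 1.0,"dx": -60,"dy": -20,"dz": 0,"wx": 0,"wy": 0,"wz": 0},
])

```text
time: 16.2
tool_pos: [421.8, -331.0, 351.9]
tcp_rot: [180.0, -0.0, 89.4]
ft_force: [-0.2, 0.9, -0.3]
finger_gap: -0.4
```

```bash
python3 - <<'E'
from h import *
for n,r in [('scene',(170,350,220,420)),('top',(150,350,160,410))]:
    s=snap(n,n+'9'); a=cv2.imread(f'pics/{n}9.png')[r[0]:r[1],r[2]:r[3]]
    cv2.imwrite(f'pics/{n}9c.png',cv2.resize(a,None,fx=3,fy=3,interpolation=cv2.INTER_CUBIC))
print(sense()['time'],sense()['tool_pos'])
E
```

```text
16.3 [ 421.88778033 -330.60565628  351.7357639 ]
```

View pics/scene9c.png

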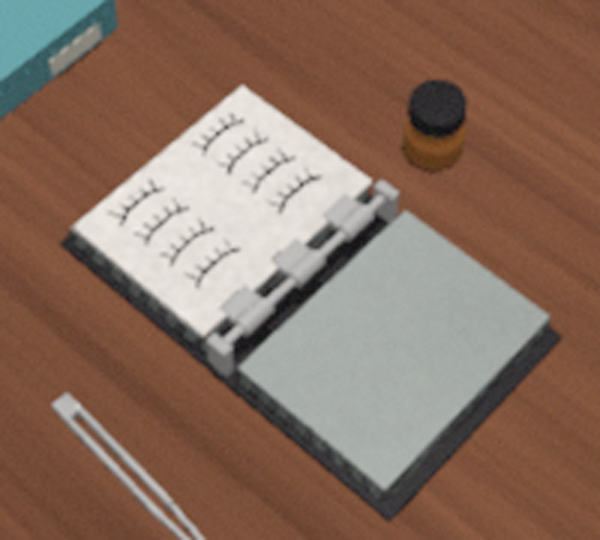

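View pics/top9c.png

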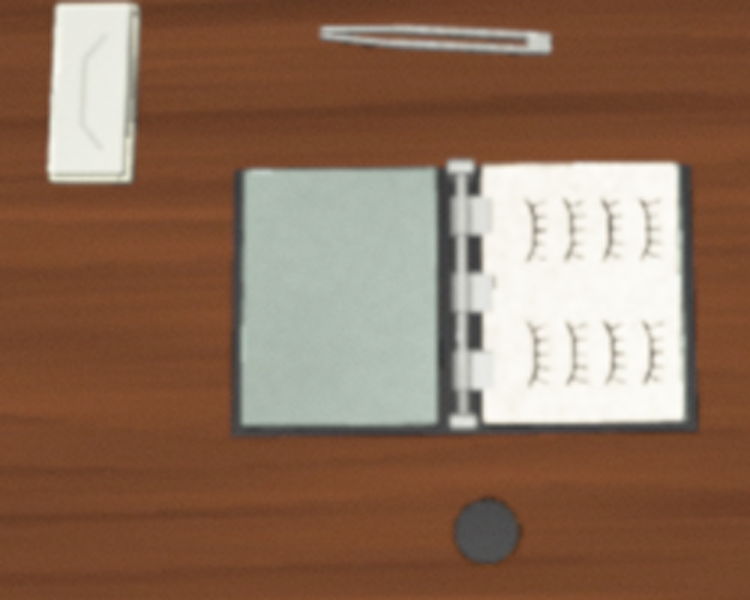

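Both pictures show the leaf lying flat on the -y side. The cover corners (crop 236,433; 697,430; 390,518) and the bystanders are at the same pixels as before, so I'm handing in.

```bash
python3 -c "
from bench import *
print(hand_in())"
```

```text
the job is handed in; nothing more can be done
None
```

The leaf is now lying flat on the book's -y side, and the job was handed in at about 16 s of the 42 s allowed.

I shut the fingers and used their tips to push the leaf from underneath. They followed its arc over the spine at about 40 mm/s, then pressed it straight down.

- **Flatness:** at the end of the press the fingertips stopped at 29.3 mm, against the 29 mm expected for a flat leaf. They held there at about 9 N, well above what the hinge needs to move. The final pictures, taken with the arm clear, show the leaf flat.
- **Forces:** the readings taken while pushing the leaf over showed at most about 6 N, at first contact.
- **Surroundings:** the book, jar, tweezers and case are at the same pixels as before. The carton was only partly in the last enlarged view, and the part that shows has not moved.

No check failed or disagreed. At the start, though, the trained networks mixed up a few things in their boxes, such as carton with book, and tweezers with leaf. I measured the book, leaf and bystanders from the pictures instead.

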